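# Set the last leg of an upturned shelf to its mark and lock its cam lever

### The job

The small worktop shelf lies upside down with its four telescopic legs up; three are set, the fourth has sunk into its sleeve and its cam lever is open. Take hold of that leg's tube, draw it up until the line engraved round it just shows at the top of the collar (as on the other three), and, still holding it there because it would drop, swing its cam lever round until it is fully closed, pushing the lever with the side of your finger by turning your hand about the leg. Finish with the leg still held at its mark in your grip and the lever closed; leave the shelf and the things around it where they stand.

Things in the scene. Friction and masses are not known exactly. Their poses are not given: they have to be found in the camera images.
- shelf: small shelf upside down on the worktop, loose, 2 kg: white board 190 x 250 x 18 mm (x, y, z); origin: centre of its face on the worktop, z up. At x = +-70, y = +-100 mm stand steel sleeves, each with a grey collar (cam ring) 41 mm across, 76 to 96 mm above the worktop. The tubes of the three locked legs end 176 mm above the worktop. The slack leg is the one at x = +70, y = +100
- collar_top (a point): centre of the upper face of the slack leg's collar, on the leg's axis, 96 mm above the worktop; axes as the shelf's
- leg_tube: slack leg's upright round tube, 25 mm across, 0.22 kg, with a rubber foot 28 mm across, 12 mm high on top. Origin: on its axis at the lower edge of the engraved dark line (2 mm high): 30 mm below collar_top at the start (sunk), level with it at the mark; the foot ends 80 mm above it. It slides in its sleeve (0.8 mm play) and turns freely with a gripping hand; with the lever open it drops if let go
- leg_tip (a point): centre of the upper end of the slack leg's rubber foot, on the leg's axis; 50 mm above the collar when sunk, 80 mm at the mark
- cam_lever (a joint): slack leg's cam lever about the leg's axis, rad: 0 = fully open, 0.9 = fully closed (stop); starts at 0 to 0.2. Closes CLOCKWISE seen from above. Friction 0.1 N m; past about 0.5 it begins to clamp the tube and needs up to about 0.2 N m; springs back under 0.06 rad when let go. In the shelf's frame it points from the leg's axis to azimuth -0.67 rad (open) or -1.57 rad (-y, closed)
- lever_top (a point): middle of the cam lever's top edge, 50 mm above collar_top, 25.7 mm off the leg's axis. The lever is an upright blade 6 mm thick, radial, 18.5 to 33 mm off the axis, from the collar up to here; the point's x points outwards. A finger gripping the tube on the blade's anticlockwise side (start 60 to 75 degrees from it, to have room to close) meets it and pushes it round as the hand turns clockwise
- jar_left: bystander: spice jar, 45 mm in diameter, 106 mm high; origin at the centre of its underside
- jar_right: bystander: spice jar, 45 mm in diameter, 106 mm high; origin at the centre of its underside
- cup: bystander: white espresso cup, 58 x 85 mm with its ear, 56 mm high; origin at the centre of its underside
Not all that is in view belongs to the job. There is more than one size of the leg_tube; the one meant has the size given above.

How it is judged:
By the outcome, as a careful person would: the job done as asked, in the order asked, and still so for the second after the job is handed in, while the arm keeps its last pose, push and grip.
It also fails if it takes over 40 s, if anything falls off the work surface, if the arm or the gripper's body presses on something with over 40 N, if the wrist force passes 120 N, or if a joint passes its speed limit or range.

### The arm

A 6-joint arm with a two-finger parallel gripper is mounted at the origin on a cart in front of the work surface, level with it; the furniture and walls round the work are solid. World frame = base frame: x ahead of the robot, y to its left, z up, the work surface at z = 0. Lengths are in m, angles in rad, forces in N, time in s.
With the tool pointing down it reaches from about 0.325 to 0.775 m from the base axis. Payload 5.5 kg.
Tool frame: the origin (TCP) lies midway between the tips of the shut fingers; the grasp point (between the pads) lies 19 mm behind it; z points along the fingers, y is the line along which they close (so a half turn about z gives the same grasp; the last joint's range is limited). The gripper opens to 85 mm and grips with 20 to 120 N. Pads are 22 mm wide; open, the fingers measure 114 mm over their backs; the gripper's body (76 mm by 85 mm) begins 54 mm behind the grasp point. The pads swing forward as they close: fully open they stand 13 mm farther back than shut.
Start: joints at [1.051, 0.091, 1.231, -0, 1.82, -0.057], TCP at [0.268, 0.537, 0.231] pointing down, gripper open.
Joint ranges: [-2.87, 2.87], [-0.86, 2.18], [0.17, 2.46], [-1.51, 4.65], [0.06, 2.69], [-2.65, 2.65]. Speed limits (rad/s): [2.57, 2.57, 3.01, 3.14, 3.14, 3.14].

### API

Orientations are given as a 3x3 rotation matrix whose columns are the frame's x, y, z axes.
In Python, from station import robot gives the robot as it stands.
- The arm moves only by the shell command python3 -m crank 'ROWS' [OPENING]. ROWS is a JSON object with one list for each field, all of the same length, 1 to 10, a row being the entries at one place: tx, ty, tz (the shift in fractions of the full range, 1 being 1 m), ax, ay, az (a rotation vector in fractions of the full range, 1 being 2 pi rad); each row is the pose to reach, as a shift and turn from the pose commanded when the command began, along the tool's axes at that moment; what a row does not reach only later rows make up. A row lasts 1/8 s, in which the tool goes at most 0.0625 m and 0.188 rad, less where a joint would pass 70% of its speed; a pose out of reach is approached as far as the arm can. OPENING is the finger opening in m, set as the command begins (- or left out keeps the last). The fingers move at their own pace and stop on an object; the grip force is fixed at half the most. Time passes only in rows, so rows that do not move let the fingers close. It prints the time, the measured TCP pose, the force, the opening and the grip force at its end. A shift or turn number past 1, either way, is cut back to 1. Input that does not fit is refused with a message, and nothing moves.
- robot.get_state(): the state, without advancing time (a new reading comes with each control period).
- robot.snapshot(name): name is "scene" or "top" or "wrist"; returns a dict with "color" (384x512x3 uint8, red, green, blue), "z_map" (384x512 float32, m along the optical axis (not along the pixel's ray), 0 where there is no reading), "mtx" (3x3 intrinsics, pixels), "R" (3x3) and "t" (3): a world point X has camera coordinates R X + t; the wrist camera has in their place "mount" (4x4, takes a point from camera to tool coordinates, whose origin is the TCP and whose axes are the flange's). Camera axes: x right, y down, z forward; pixel columns grow to the right and rows downward; lengths in m; the calibration is good to about 2 mm. A picture is of the moment at which its call begins: read the wrist's pose just before it.
- robot.hand_in(): hands the job in; it is judged then, once.
The state is a dict: "time": time; "qpos": joint angles; "dq": joint speeds; "effort": joint torques, N m; "eef_pos": TCP position; "ee_rot": TCP orientation; "wrist_force": force on the tool from outside, world axes, zero at the start; "torque": the same for the moment, N m; "gripper_width": finger opening in m; "grip_force": force on a finger pad.
Only numpy, scipy, OpenCV 4.12 (cv2) and the standard library are available. Lean on these libraries where they do the work, as an engineer would, in place of code of your own. Each camera call takes 0.05 s, during which the arm holds its last target. There are 200 camera calls.

## Working session

There is one attempt and no reset: what is moved stays moved. The work goes in short steps, Python scripts to look and compute and a shell command to move; the robot and the scene stay as the last step left them, time stands still between calls to the robot, and variables do not carry over. Pictures are saved under pics/ and viewed, at most 10 in all, crops included, and the job is handed in when it is done.

```bash
mkdir -p pics; ls; cat > h.py <<'E'
import numpy as np,cv2
from station import robot
def snap(n,f):
    s=robot.get_state(); d=robot.snapshot(n); d['eef']=s['eef_pos'];d['rot']=s['ee_rot']
    cv2.imwrite('pics/'+f+'.png',cv2.cvtColor(d['color'],cv2.COLOR_RGB2BGR)); np.save('pics/'+f+'.npy',d,allow_pickle=True); return d
def load(f): return np.load('pics/'+f+'.npy',allow_pickle=True).item()
def cloud(d):
    z=d['z_map'];v,u=np.mgrid[:z.shape[0],:z.shape[1]];K=d['mtx']
    P=np.stack([(u-K[0,2])/K[0,0]*z,(v-K[1,2])/K[1,1]*z,z],-1)
    if 'mount' in d:
        M=np.array(d['mount']);P=P@M[:3,:3].T+M[:3,3];P=P@np.array(d['rot']).T+np.array(d['eef'])
    else: P=(P-np.array(d['t']).ravel())@np.array(d['R'])
    P[z==0]=np.nan; return P
E
python3 - <<'E'
from h import *
a=snap('scene','s0');b=snap('top','t0')
A=cv2.imread('pics/t0.png');cv2.imwrite('pics/t0b.png',cv2.resize(A,(800,600)))
print(robot.get_state())
E
```

```text
pics
{'time': 0.1, 'qpos': array([ 1.05130016e+00,  9.18049953e-02,  1.23179689e+00, -1.85640052e-05,
        1.81982077e+00, -5.67458909e-02]), 'dq': array([ 0.00053699,  0.0002173 , -0.00234794, -0.00021859, -0.00215495,
        0.00067916]), 'effort': array([ 2.78428750e-03, -4.60214424e+01, -4.19216394e+01, -1.68704955e-04,
        1.06599202e-02,  2.76033148e-06]), 'eef_pos': array([0.26774509, 0.53664828, 0.23023338]), 'ee_rot': array([[-8.94826059e-01,  4.46414076e-01, -8.92873380e-04],
       [ 4.46414961e-01,  8.94824637e-01, -1.59750002e-03],
       [ 8.58186010e-05, -1.82807669e-03, -9.99998325e-01]]), 'wrist_force': array([-0.02139184,  0.70074373, -0.53798067]), 'torque': array([ 0.0339795, -0.0330852, -0.0487995]), 'grip_force': 0.0, 'gripper_width': 0.08565358947422956}
```

View pics/s0.png

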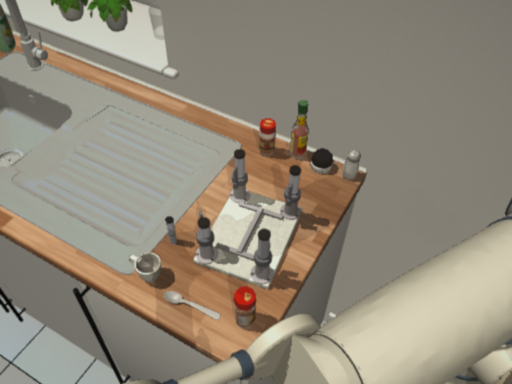

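View pics/t0b.png

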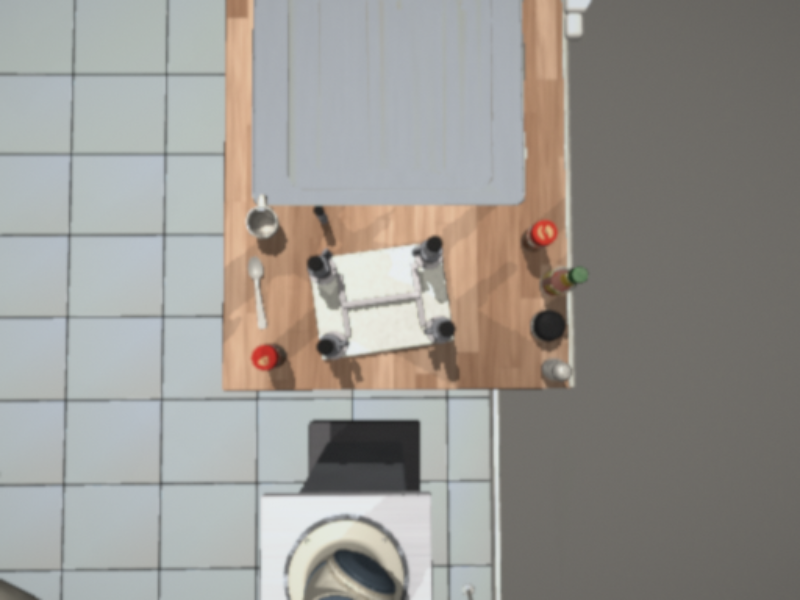

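The scene view shows the shelf with legs at about (240,165), (294,180), (205,235) and (264,245), plus a separate thin tube standing at (170,230). The top view shows foot tops at about (319,265), (433,243), (445,328) and (329,346), with the thin tube at (320,211). Next I measure heights.

```bash
python3 - <<'E'
from h import *
d=load('t0');P=cloud(d)
for n,(u,v) in dict(a=(319,265),b=(433,243),c=(445,328),e=(329,346),thin=(320,211),cup=(263,222),jar1=(266,357),jar2=(543,233)).items():
    u*=.64;v*=.64;u=int(u);v=int(v);w=P[v-8:v+9,u-8:u+9].reshape(-1,3);m=np.nanmax(w[:,2]);q=w[w[:,2]>m-.006];print(n,q.mean(0).round(4),len(q),m.round(4))
# board
m=(abs(P[...,2]-.018)<.004)&(d['color'].min(-1)>170);m[:150]=0
v,u=np.where(m);print(len(v));r=cv2.minAreaRect(P[m][:,:2].astype(np.float32)*1000);print(r)
d=load('s0');P=cloud(d)
for n,(u,v) in dict(a=(240,155),b=(294,172),c=(205,225),e=(264,236),thin=(170,222)).items():
    w=P[v-10:v+11,u-8:u+9].reshape(-1,3);m=np.nanmax(w[:,2]);q=w[w[:,2]>m-.006];print(n,q.mean(0).round(4),len(q),m.round(4))
A=cv2.imread('pics/s0.png')[140:300,150:320];cv2.imwrite('pics/s0c.png',cv2.resize(A,None,fx=3.7,fy=3.7,interpolation=cv2.INTER_CUBIC))
E
```

```text
a [0.5714 0.0402 0.1465] 48 0.151
b [ 0.5991 -0.1575  0.1764] 43 0.181
c [ 0.4611 -0.1763  0.1762] 61 0.1803
e [0.4329 0.0205 0.1759] 68 0.1798
thin [0.6717 0.0405 0.091 ] 23 0.0953
cup [0.6497 0.137  0.055 ] 30 0.0593
jar1 [0.4136 0.1308 0.1074] 96 0.112
jar2 [ 0.6281 -0.3544  0.1074] 123 0.1117
3345
((298.01837158203125, -42.83891296386719), (616.9647827148438, 351.5394592285156), 6.954845428466797)
a [ 0.5965 -0.1531  0.1762] 67 0.1796
b [ 0.4577 -0.1729  0.1769] 74 0.1802
c [0.5678 0.0441 0.1467] 84 0.1503
e [0.43   0.0239 0.1767] 93 0.1801
thin [0.668  0.0447 0.0914] 33 0.0956
```

View pics/s0c.png

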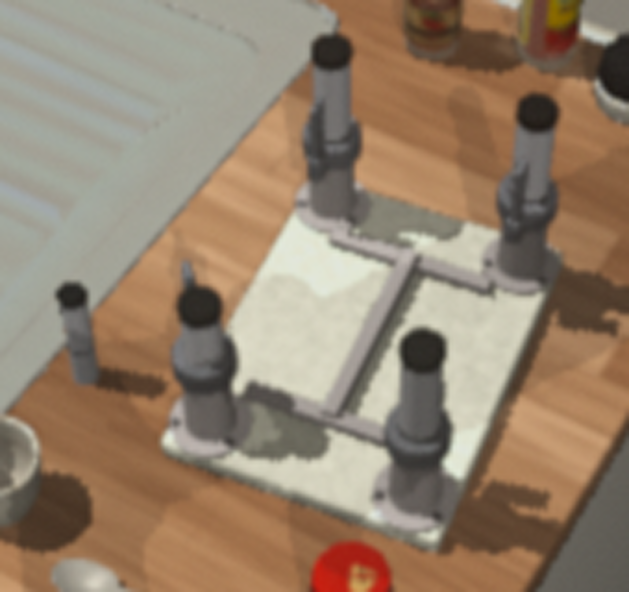

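The slack leg is the one at crop (205,370), scene (205,235). Its tip is at z≈0.146 against 0.176 for the other three, it stands at shelf (+70,+100), and its open lever shows at crop (187,275). The slim tube at crop (80,330) is smaller and stands loose, so it is a decoy. The shelf yaw is ≈0.142. I now move above the leg to look with the wrist camera.

The manual's scale: turns go in shares of 2 pi rad. Converting my numbers, 0.6 rad is 0.0955.

```bash
python3 -m crank '{"tx": [-0.25,-0.49,-0.49,-0.49,-0.49,-0.49,-0.49,-0.49,-0.49,-0.49],"ty": [-0.154,-0.308,-0.308,-0.308,-0.308,-0.308,-0.308,-0.308,-0.308,-0.308],"tz": [-0.05,-0.05,-0.05,-0.05,-0.05,-0.05,-0.05,-0.05,-0.05,-0.05],"ax": [0,0,0,0,0,0,0,0,0,0],"ay": [0,0,0,0,0,0,0,0,0,0],"az": [0.0477,0.0955,0.0955,0.0955,0.0955,0.0955,0.0955,0.0955,0.0955,0.0955]}' 0.085
python3 -m crank '{"tx": [0,0],"ty": [0,0],"tz": [0,0],"ax": [0,0],"ay": [0,0],"az": [0,0]}'
python3 - <<'E'
from h import *
d=snap('wrist','w0');s=robot.get_state();print(s['eef_pos'],np.array(s['ee_rot']).round(3),s['qpos'].round(3),d['mount'])
A=cv2.imread('pics/w0.png');cv2.imwrite('pics/w0b.png',cv2.resize(A,(800,600),interpolation=cv2.INTER_CUBIC))
P=cloud(d)
for c,zl in (((.57,.042),.135),((.4315,.022),.16),((.598,-.155),.16)):
    m=(np.hypot(P[...,0]-c[0],P[...,1]-c[1])<.035)&(P[...,2]>zl)
    q=P[m]; print(len(q), q.mean(0).round(4) if len(q) else '', [tuple(x) for x in np.round(np.c_[np.where(m)].mean(0)[None])] if len(q) else '')
E
```

```text
time: 1.35
eef_pos: [0.5698, 0.0393, 0.2802]
ee_rot: [[-0.483, 0.876, -0.002], [0.876, 0.483, -0.001], [0.0, -0.002, -1.0]]
wrist_force: [0.6, 1.3, -0.3]
gripper_width: 0.0851
grip_force: 0.0
time: 1.6
eef_pos: [0.5683, 0.044, 0.2812]
ee_rot: [[-0.488, 0.873, -0.0], [0.873, 0.488, 0.001], [0.001, -0.0, -1.0]]
wrist_force: [0.5, 1.0, -0.1]
gripper_width: 0.0848
grip_force: 0.0
[0.56823237 0.04417354 0.28140898] [[-0.488  0.873 -0.   ]
 [ 0.873  0.488  0.   ]
 [ 0.     0.    -1.   ]] [ 1.800e-02  2.600e-02  1.209e+00  1.000e-03  1.906e+00 -4.920e-01] [[ 3.07237787e-04 -9.51500703e-01 -3.07646417e-01  7.82807601e-02]
 [ 9.99999798e-01  4.63518849e-04 -4.34917418e-04 -9.32584267e-05]
 [ 5.56424142e-04 -3.07646222e-01  9.51500653e-01 -1.43896517e-01]
 [ 0.00000000e+00  0.00000000e+00  0.00000000e+00  1.00000000e+00]]
11077 [0.5632 0.0548 0.353 ] [(np.float64(351.0), np.float64(260.0))]
963 [0.4334 0.0239 0.1752] [(np.float64(133.0), np.float64(106.0))]
333 [ 0.5928 -0.1482  0.1709] [(np.float64(343.0), np.float64(191.0))]
```

View pics/w0b.png

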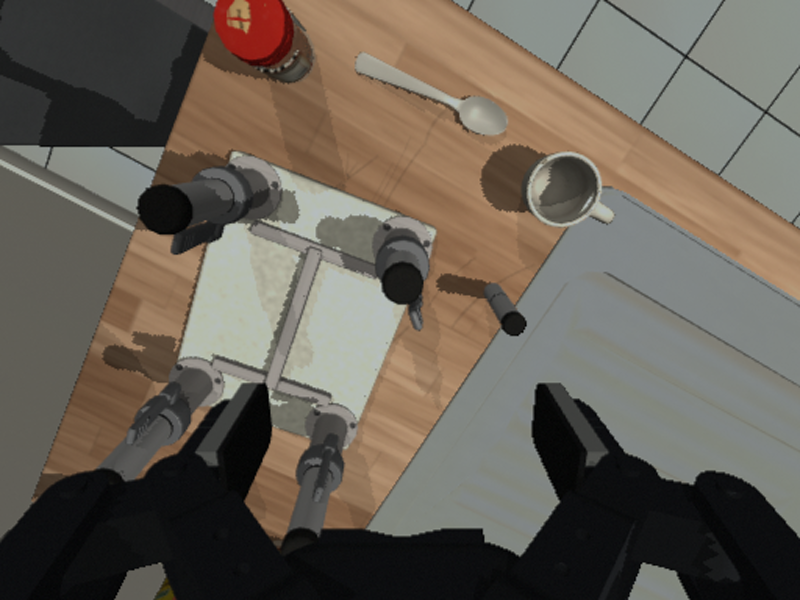

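The wrist view shows the slack leg's foot at (402,283) and its lever blade at (416,314). The decoy tube is at (513,322). I measure the foot centre and lever azimuth from depth.

```bash
python3 - <<'E'
from h import *
d=load('w0');P=cloud(d)
v,u=np.mgrid[:384,:512]
m=(abs(P[...,2]-.146)<.006)&(abs(u-257)<30)&(abs(v-182)<35)
n,l,st,c=cv2.connectedComponentsWithStats(m.astype(np.uint8))
for i in range(1,n):
    if st[i,4]>15: q=P[l==i];r=cv2.minEnclosingCircle(q[:,:2].astype(np.float32)*1000);print(st[i],c[i].round(),q.mean(0).round(4),q[:,2].max().round(4),r)
# column heights listing round lever
q=P[(v>188)&(v<212)&(u>258)&(u<274)&(P[...,2]>.12)];print(q[::6].round(3))
A=cv2.imread('pics/w0.png')[150:230,215:315];cv2.imwrite('pics/w0c.png',cv2.resize(A,None,fx=7,fy=7,interpolation=cv2.INTER_CUBIC))
E
```

```text
[244 168  27  27 570] [257. 181.] [0.5691 0.0425 0.1464] 0.149 ((569.4160766601562, 41.703792572021484), 13.614761352539062)
[261 197   9  14  85] [265. 204.] [0.5884 0.0257 0.1456] 0.1485 ((589.2172241210938, 25.50030517578125), 6.940671443939209)
[[0.575 0.036 0.147]
 [0.58  0.039 0.147]
 [0.578 0.037 0.148]
 [0.577 0.035 0.147]
 [0.582 0.038 0.145]
 [0.581 0.036 0.146]
 [0.58  0.034 0.145]
 [0.579 0.032 0.145]
 [0.587 0.031 0.13 ]
 [0.587 0.03  0.132]
 [0.585 0.03  0.138]
 [0.585 0.03  0.141]
 [0.584 0.029 0.144]
 [0.583 0.026 0.139]
 [0.588 0.029 0.14 ]
 [0.586 0.029 0.146]
 [0.586 0.028 0.147]
 [0.585 0.025 0.146]
 [0.591 0.027 0.142]
 [0.588 0.027 0.146]
 [0.588 0.026 0.147]
 [0.588 0.024 0.147]
 [0.588 0.022 0.145]
 [0.593 0.025 0.144]
 [0.592 0.024 0.147]
 [0.593 0.023 0.147]
 [0.594 0.023 0.148]]
```

View pics/w0c.png

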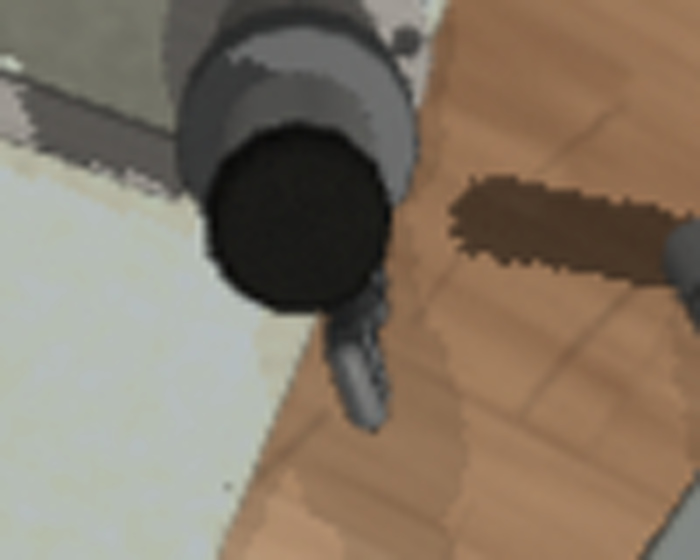

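Leg axis ≈ (0.5691, 0.042). Lever azimuth ≈ −0.70 world, so q0≈0.17. The tool's y axis is at azimuth 0.51, which is 69° anticlockwise of the blade as wanted. I descend now.

```bash
python3 -m crank '{"tx": [-0.002,-0.002,-0.002,-0.002,-0.002,-0.002],"ty": [0,0,0,0,0,0],"tz": [0.05,0.1,0.14,0.18,0.18,0.18],"ax": [0,0,0,0,0,0],"ay": [0,0,0,0,0,0],"az": [0,0,0,0,0,0]}' 0.07
python3 - <<'E'
from h import *
s=robot.get_state();R=np.array(s['ee_rot']);print(s['eef_pos'],R.T@(np.array([.5691,.042,.1])-s['eef_pos']),s['gripper_width'])
E
```

```text
time: 2.4
eef_pos: [0.5703, 0.0417, 0.1035]
ee_rot: [[-0.488, 0.873, 0.003], [0.873, 0.488, 0.0], [-0.001, 0.002, -1.0]]
wrist_force: [-0.4, -1.0, 0.3]
gripper_width: 0.07
grip_force: 0.0
[0.57032865 0.04166887 0.10346233] [ 0.00089216 -0.00091906  0.00345924] 0.06998089996514752
```

```bash
python3 -m crank '{"tx": [0.001,0.001],"ty": [-0.001,-0.001],"tz": [0.002,0.002],"ax": [0,0],"ay": [0,0],"az": [0,0]}' 0.07
python3 -m crank '{"tx": [0,0,0,0,0,0],"ty": [0,0,0,0,0,0],"tz": [0,0,0,0,0,0],"ax": [0,0,0,0,0,0],"ay": [0,0,0,0,0,0],"az": [0,0,0,0,0,0]}' 0.0
python3 - <<'E'
from h import *
d=snap('wrist','w1');s=robot.get_state();print(s['eef_pos'],s['wrist_force'],s['torque'])
A=cv2.imread('pics/w1.png');cv2.imwrite('pics/w1b.png',cv2.resize(A[90:384,80:440],(720,588),interpolation=cv2.INTER_CUBIC))
E
```

```text
time: 2.65
eef_pos: [0.569, 0.0413, 0.1009]
ee_rot: [[-0.487, 0.874, 0.002], [0.874, 0.487, 0.0], [-0.001, 0.002, -1.0]]
wrist_force: [-0.2, 0.2, -0.4]
gripper_width: 0.0698
grip_force: 0.0
time: 3.4
eef_pos: [0.5688, 0.0412, 0.0996]
ee_rot: [[-0.486, 0.874, 0.001], [0.874, 0.486, 0.0], [-0.0, 0.001, -1.0]]
wrist_force: [3.1, 1.2, 1.0]
gripper_width: 0.0242
grip_force: 58.7
[0.56880344 0.04123084 0.09953057] [2.90945874 0.79674233 1.30045532] [ 0.19148903 -0.6313126   0.04666356]
```

View pics/w1b.png

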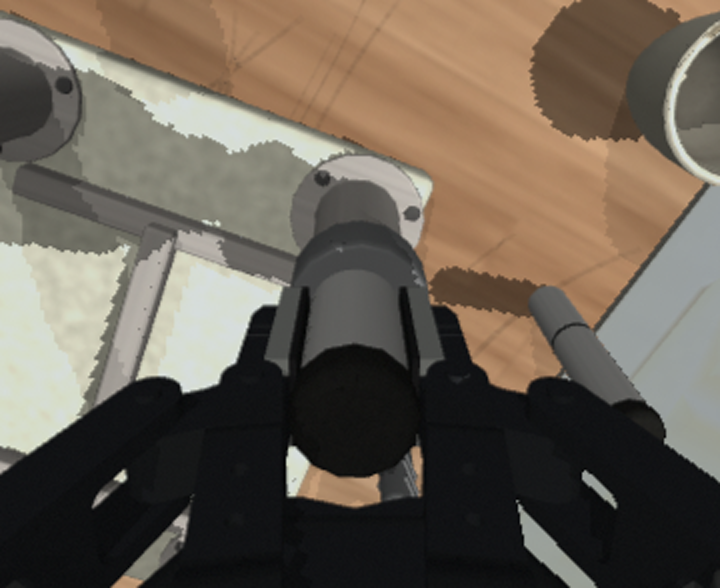

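The tube is gripped just above the collar, foot at (353,410). Draw it up 30 mm.

```bash
python3 -m crank '{"tx": [0,0,0,0,0,0,0],"ty": [0,0,0,0,0,0,0],"tz": [-0.006,-0.012,-0.018,-0.024,-0.03,-0.03,-0.03],"ax": [0,0,0,0,0,0,0],"ay": [0,0,0,0,0,0,0],"az": [0,0,0,0,0,0,0]}'
python3 - <<'E'
from h import *
d=snap('wrist','w2');P=cloud(d);s=robot.get_state();print(s['eef_pos'],s['wrist_force'])
m=(np.hypot(P[...,0]-.569,P[...,1]-.042)<.012)&(P[...,2]>.16)&(P[...,2]<.185);print(m.sum(),np.median(P[m][:,2]))
d0=load('w1');Q=cloud(d0);m=(np.hypot(Q[...,0]-.569,Q[...,1]-.042)<.012)&(Q[...,2]>.14)&(Q[...,2]<.16);print(m.sum(),np.median(Q[m][:,2]))
A=cv2.imread('pics/w2.png');cv2.imwrite('pics/w2b.png',cv2.resize(A[150:300,170:350],(720,600),interpolation=cv2.INTER_CUBIC))
d=snap('scene','s1')
for f in('s0','s1','t0'):
  P=cloud(load(f))
  for c in((.569,.042),(.43,.022),(.598,-.155),(.459,-.174)):
    m=(np.hypot(P[...,0]-c[0],P[...,1]-c[1])<.014)&(P[...,2]>.12)&(P[...,2]<.19);z=P[m][:,2];print(f,c,m.sum(),np.percentile(z,[60,75,90]).round(4) if len(z) else '')
E
```

```text
time: 4.32
eef_pos: [0.5683, 0.0411, 0.1295]
ee_rot: [[-0.486, 0.874, -0.0], [0.874, 0.486, -0.0], [-0.0, -0.0, -1.0]]
wrist_force: [1.5, 0.2, -2.2]
gripper_width: 0.0243
grip_force: 59.1
[0.56829579 0.04112238 0.12931638] [ 1.57968315 -0.02375213 -1.72365993]
2897 0.17685128842373138
2642 0.1470687584429869
s0 (0.569, 0.042) 148 [0.1458 0.1469 0.1479]
s0 (0.43, 0.022) 241 [0.1731 0.176  0.1774]
s0 (0.598, -0.155) 179 [0.1719 0.1755 0.1769]
s0 (0.459, -0.174) 211 [0.1693 0.1759 0.1775]
s1 (0.569, 0.042) 208 [0.1724 0.1757 0.1775]
s1 (0.43, 0.022) 258 [0.1737 0.1757 0.1775]
s1 (0.598, -0.155) 92 [0.1527 0.1577 0.1644]
s1 (0.459, -0.174) 70 [0.1418 0.1447 0.1488]
t0 (0.569, 0.042) 82 [0.1456 0.1463 0.1471]
t0 (0.43, 0.022) 87 [0.1757 0.1763 0.1771]
t0 (0.598, -0.155) 104 [0.1751 0.1759 0.177 ]
t0 (0.459, -0.174) 91 [0.1757 0.1766 0.1777]
```

View pics/w2b.png

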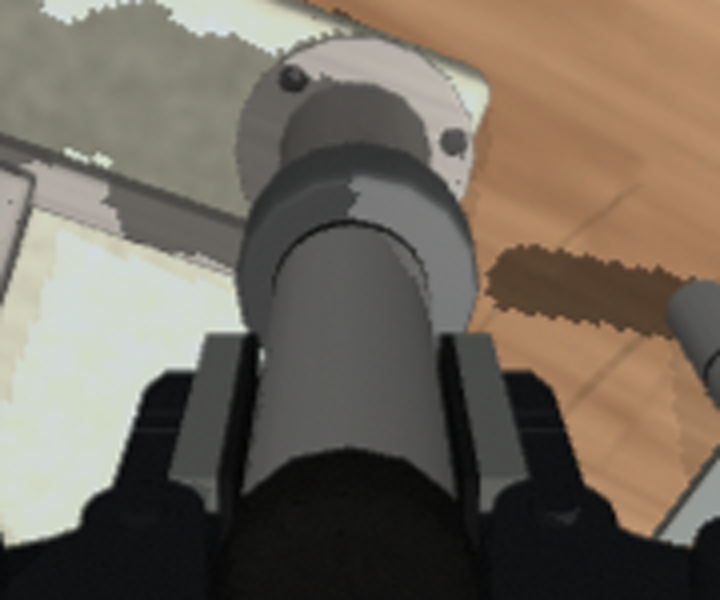

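The engraved line just shows at the collar's top, around (350,228), and the tip at 0.1765 matches the other legs. Now I turn clockwise (+z tool).

Scaled: 0.9 rad is 0.1432.

```bash
python3 -m crank '{"tx": [0,0,0,0,0,0,0,0,0,0],"ty": [0,0,0,0,0,0,0,0,0,0],"tz": [0,0,0,0,0,0,0,0,0,0],"ax": [0,0,0,0,0,0,0,0,0,0],"ay": [0,0,0,0,0,0,0,0,0,0],"az": [0.0159,0.0318,0.0477,0.0637,0.0796,0.0955,0.1114,0.1273,0.1432,0.1432]}'
python3 - <<'E'
from h import *
s=robot.get_state();print(s['eef_pos'],s['torque'],s['qpos'])
E
```

```text
time: 5.68
eef_pos: [0.5685, 0.0417, 0.129]
ee_rot: [[0.381, 0.925, 0.0], [0.925, -0.381, 0.001], [0.001, -0.0, -1.0]]
wrist_force: [3.7, 2.8, -3.7]
gripper_width: 0.0241
grip_force: 62.8
[0.56851375 0.04167677 0.12896714] [ 0.26811062 -0.50634741  0.13223285] [1.30762260e-02 1.43459202e-02 1.49087588e+00 7.04201693e-04
 1.63632468e+00 4.03667916e-01]
```

Scaled: 0.34 rad is 0.0541.

```bash
python3 -m crank '{"tx": [0,0,0,0,0,0],"ty": [0,0,0,0,0,0],"tz": [-0.0003,-0.0003,-0.0003,-0.0003,-0.0003,-0.0003],"ax": [0,0,0,0,0,0],"ay": [0,0,0,0,0,0],"az": [0.0111,0.0223,0.0334,0.0446,0.0541,0.0541]}'
python3 - <<'E'
from h import *
s=robot.get_state();print(s['eef_pos'],s['torque'],s['qpos'])
d=snap('wrist','w3')
A=cv2.imread('pics/w3.png');cv2.imwrite('pics/w3b.png',cv2.resize(A[130:384,120:400],(720,600),interpolation=cv2.INTER_CUBIC))
snap('scene','s3')
E
```

```text
time: 6.42
eef_pos: [0.5691, 0.0418, 0.129]
ee_rot: [[0.666, 0.746, 0.001], [0.746, -0.666, 0.001], [0.002, 0.0, -1.0]]
wrist_force: [6.4, 3.2, -5.5]
gripper_width: 0.0244
grip_force: 65.8
[0.56909435 0.04175497 0.1290237 ] [ 0.56349273 -1.00712715  0.28212763] [1.29875368e-02 1.47097946e-02 1.49040889e+00 1.06038215e-03
 1.63514579e+00 7.42308009e-01]
```

View pics/w3b.png

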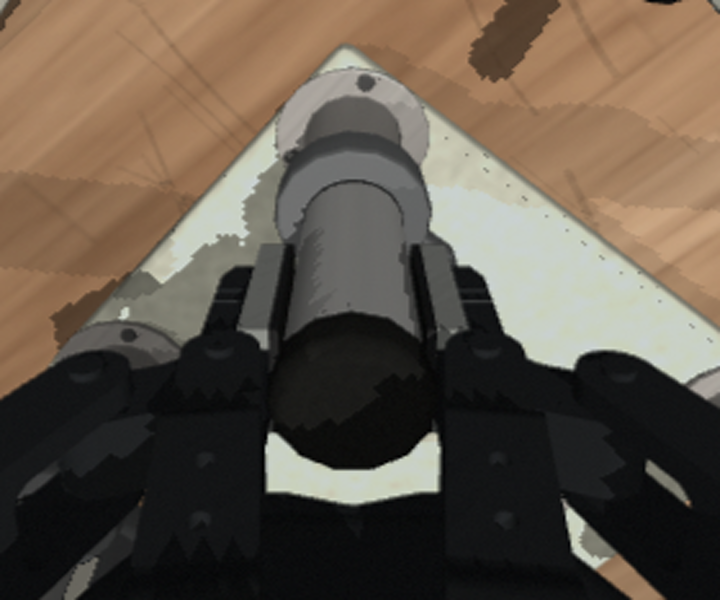

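The tube stays at its mark (line at (355,185)), and the pushed lever is hidden behind the finger. I continue to the stop, watching torque about z.

Scaled: 0.06 rad is 0.0095.

```bash
q(){ python3 -c "
from h import *
s=robot.get_state();R=s['ee_rot'];print('AZ',np.arctan2(R[1][1],R[0][1]).round(4),s['torque'][2].round(3),s['eef_pos'].round(4),s['gripper_width'])"; }
python3 -m crank '{"tx": [0,0,0],"ty": [0,0,0],"tz": [0,0,0],"ax": [0,0,0],"ay": [0,0,0],"az": [0.0064,0.0095,0.0095]}' >/dev/null; q
python3 -m crank '{"tx": [0,0,0],"ty": [0,0,0],"tz": [0,0,0],"ax": [0,0,0],"ay": [0,0,0],"az": [0.0048,0.008,0.008]}' >/dev/null; q
```

```text
AZ -0.7883 0.613 [0.5696 0.0419 0.1292] 0.024181157825415252
AZ -0.8384 0.477 [0.5697 0.042  0.1295] 0.024002387035249914
```

```bash
python3 - <<'E'
from h import *
snap('scene','s4');snap('top','t4');snap('wrist','w4')
g=lambda f:cv2.resize(cv2.imread('pics/'+f+'.png')[190:290,150:290],None,fx=5.6,fy=5.6,interpolation=cv2.INTER_CUBIC)
t=cv2.imread('pics/t4.png')[140:240,180:320]
w=cv2.imread('pics/w4.png')[130:384,120:400]
cv2.imwrite('pics/m4.png',cv2.resize(np.vstack([np.hstack([cv2.resize(g('s3'),(400,300)),cv2.resize(g('s4'),(400,300))]),np.hstack([cv2.resize(t,(400,300)),cv2.resize(w,(400,300))])]),(800,600)))
for f in('s0','s4'):
  P=cloud(load(f));c=(.43,.022)
  m=(np.hypot(P[...,0]-c[0],P[...,1]-c[1])<.02)&(P[...,2]>.168)&(P[...,2]<.19);print(f,P[m].mean(0).round(4))
s=robot.get_state();print(s['wrist_force'],s['torque'])
E
```

```text
s0 [0.4292 0.0257 0.1755]
s4 [0.4276 0.0252 0.1753]
[ 9.04845198  3.18253167 -4.40279064] [ 0.73549893 -1.18835088  0.47115462]
```

View pics/m4.png

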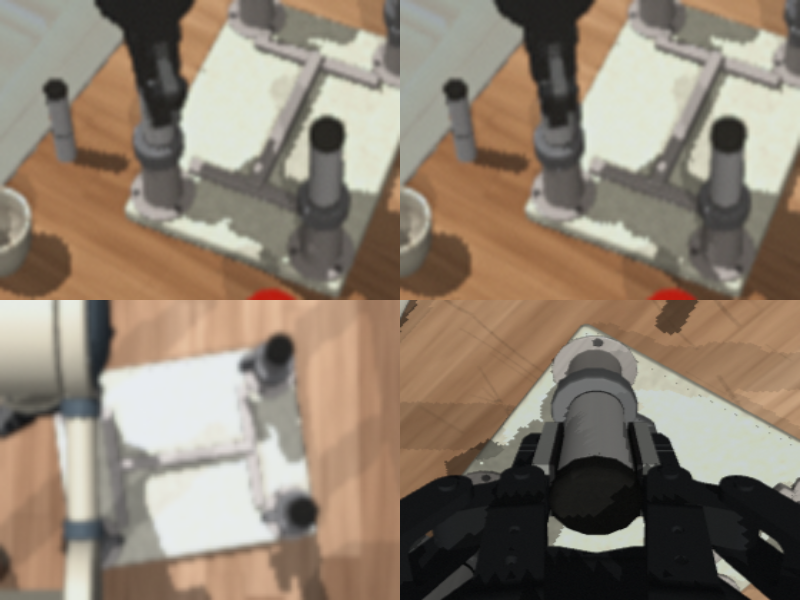

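```bash
cat > trk.py <<'E'
from h import *
import sys
def tm(f0,f1,u,v,r=9,s=5):
    a=cv2.cvtColor(cv2.imread(f'pics/{f0}.png'),6)[v-r:v+r+1,u-r:u+r+1];b=cv2.cvtColor(cv2.imread(f'pics/{f1}.png'),6)[v-r-s:v+r+s+1,u-r-s:u+r+s+1]
    a=cv2.resize(a,None,fx=8,fy=8,interpolation=2);b=cv2.resize(b,None,fx=8,fy=8,interpolation=2)
    R=cv2.matchTemplate(b,a,5);_,m,_,l=cv2.minMaxLoc(R);return l[0]/8-s,l[1]/8-s,round(m,3)
S,T=sys.argv[1:3]
for p in((264,238),(264,262),(170,225),(240,300)):print('scene',p,[tm('s0',f,*p) for f in ('s1','s3',S)])
for p in((277,155),(285,210),(205,135),(347,150)):print('top',p,tm('t0',T,*p))
E
python3 trk.py s4 t4; python3 -c "
from h import *
for f in ('t0','s0'):
  d=load(f);P=cloud(d);print(f,d['mtx'][0,0]/np.nanmedian(d['z_map'][180:250,200:260]),'px/m')"
```

```text
scene (264, 238) [(0.125, 0.125, 0.986), (0.125, 0.125, 0.985), (0.5, 0.125, 0.985)]
scene (264, 262) [(0.75, 0.5, 0.767), (0.75, 0.5, 0.767), (1.0, 0.625, 0.767)]
scene (170, 225) [(0.0, 0.0, 0.984), (0.0, 0.0, 0.985), (0.0, 0.0, 0.985)]
scene (240, 300) [(-0.125, -0.25, 0.99), (-0.125, -0.25, 0.991), (-0.125, -0.25, 0.991)]
top (277, 155) (-0.25, 0.25, 0.996)
top (285, 210) (0.0, 0.125, 0.988)
top (205, 135) (5.0, -5.0, 0.374)
top (347, 150) (0.0, 0.0, 0.983)
t0 342.2994424968286 px/m
s0 396.25164461160153 px/m
```

```bash
python3 -m crank '{"tx": [0,0],"ty": [0,0],"tz": [0,0],"ax": [0,0],"ay": [0,0],"az": [0,0]}' | head -4; python3 - <<'E'
from h import *
s=robot.get_state();print(s['torque'],s['wrist_force'],s['eef_pos'],s['time'])
# lever-like points: z between collar top and lever top, r 15..40 from axis, by azimuth, all views
for f in('w2','w3','w4','s3','s4'):
  P=cloud(load(f));x=P-np.array([.569,.0418,0]);r=np.hypot(x[...,0],x[...,1]);m=(r>.0185)&(r<.036)&(P[...,2]>.085)&(P[...,2]<.128)
  a=np.arctan2(x[...,1],x[...,0])[m]; h,e=np.histogram(a,np.arange(-3.2,3.3,.2));print(f,[(round(e[i]+.1,1),int(h[i]),round(float(P[m][(a>e[i])&(a<e[i+1])][:,2].mean()),3)) for i in range(len(h)) if h[i]>3])
A=cv2.imread('pics/w4.png')[190:310,200:350];cv2.imwrite('pics/w4c.png',cv2.resize(A,(750,600),interpolation=cv2.INTER_CUBIC))
E
```

```text
time: 7.68
eef_pos: [0.5697, 0.0421, 0.1294]
ee_rot: [[0.743, 0.669, 0.003], [0.669, -0.743, 0.002], [0.003, 0.001, -1.0]]
wrist_force: [8.3, 3.3, -4.5]
[ 0.76939994 -1.17157877  0.56400371] [ 8.25811869  3.31687609 -4.50226151] [0.56965908 0.04205856 0.12941283] 7.675
w2 [(np.float64(-3.1), 14, 0.094), (np.float64(-2.9), 12, 0.096), (np.float64(-2.7), 12, 0.096), (np.float64(-2.5), 7, 0.096), (np.float64(-2.3), 9, 0.097), (np.float64(0.1), 8, 0.096), (np.float64(0.3), 10, 0.097), (np.float64(0.5), 15, 0.096), (np.float64(0.7), 12, 0.096), (np.float64(0.9), 25, 0.094), (np.float64(1.1), 26, 0.094), (np.float64(1.3), 34, 0.093), (np.float64(1.5), 34, 0.093), (np.float64(1.7), 46, 0.093), (np.float64(1.9), 40, 0.092), (np.float64(2.1), 46, 0.092), (np.float64(2.3), 42, 0.092), (np.float64(2.5), 36, 0.092), (np.float64(2.7), 36, 0.092), (np.float64(2.9), 27, 0.093), (np.float64(3.1), 16, 0.093)]
w3 [(np.float64(-1.3), 20, 0.089), (np.float64(-1.1), 22, 0.091), (np.float64(-0.9), 14, 0.097), (np.float64(-0.7), 20, 0.097), (np.float64(-0.5), 22, 0.096), (np.float64(-0.3), 28, 0.096), (np.
[... 1032 characters left out ...]
float64(-2.7), 4, 0.091), (np.float64(-1.7), 5, 0.088), (np.float64(1.3), 4, 0.094), (np.float64(1.5), 7, 0.092), (np.float64(1.7), 6, 0.091), (np.float64(1.9), 9, 0.093), (np.float64(2.1), 9, 0.093), (np.float64(2.3), 9, 0.092), (np.float64(2.5), 7, 0.092), (np.float64(2.7), 7, 0.091), (np.float64(2.9), 5, 0.092)]
s4 [(np.float64(-3.1), 6, 0.095), (np.float64(-1.7), 9, 0.093), (np.float64(-1.5), 7, 0.095), (np.float64(1.1), 4, 0.093), (np.float64(1.3), 4, 0.095), (np.float64(1.5), 6, 0.093), (np.float64(1.7), 6, 0.095), (np.float64(1.9), 8, 0.093), (np.float64(2.1), 8, 0.091), (np.float64(2.3), 6, 0.093), (np.float64(2.5), 8, 0.092), (np.float64(2.7), 7, 0.093), (np.float64(2.9), 8, 0.093)]
```

View pics/w4c.png

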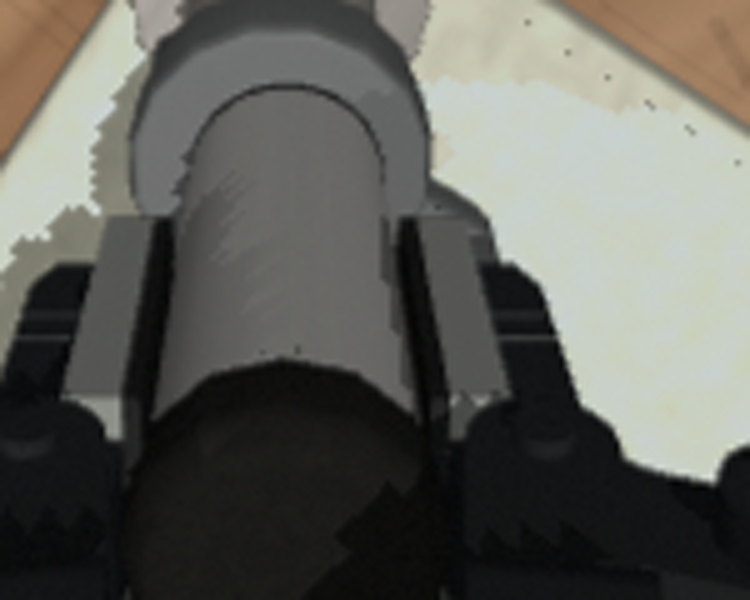

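```bash
python3 - <<'E'
from h import *
snap('wrist','w5')
for f in('w0','w3','w4','w5'):
  P=cloud(load(f))
  for nm,c in (('slack',(.569,.042)),('e',(.4308,.0222)),('b',(.598,-.155)),('c',(.4595,-.1745))):
    if f!='w0' and nm!='slack': continue
    x=P-np.array([*c,0]);r=np.hypot(x[...,0],x[...,1]);m=(r>.0235)&(r<.036)&(P[...,2]>.074)&(P[...,2]<(.12 if nm=='slack' and f!='w0' else .15))
    a=np.arctan2(x[...,1],x[...,0])[m];k=abs(a+1.2)<.9
    if k.sum(): print(f,nm,k.sum(),np.percentile(a[k],[2,25,50,75,98]).round(3),'z',np.percentile(P[m][k][:,2],[5,50,95]).round(3),'mean perp',(r[m][k].mean()).round(4))
E
```

```text
w0 slack 84 [-0.812 -0.723 -0.64  -0.601 -0.556] z [0.092 0.146 0.148] mean perp 0.0283
w0 e 250 [-1.482 -1.333 -1.313 -1.294 -1.215] z [0.087 0.122 0.147] mean perp 0.0281
w3 slack 44 [-1.27  -1.248 -1.225 -1.199 -1.18 ] z [0.082 0.086 0.091] mean perp 0.029
w4 slack 84 [-1.3   -1.277 -1.258 -1.233 -1.21 ] z [0.082 0.089 0.096] mean perp 0.0288
w5 slack 83 [-1.295 -1.279 -1.259 -1.234 -1.207] z [0.083 0.089 0.096] mean perp 0.0288
```

```bash
python3 - <<'E'
from h import *
from scipy.optimize import least_squares
def fit(q,R): return least_squares(lambda p:np.hypot(q[:,0]-p[0],q[:,1]-p[1])-R,[q[:,0].mean(),q[:,1].mean()],loss='soft_l1',f_scale=.0005).x
for f,c in (('w0',(.4308,.0222)),('w0',(.569,.042)),('w3',(.569,.042)),('w4',(.569,.042)),('w5',(.569,.042))):
  P=cloud(load(f));x=P-np.array([*c,0]);r=np.hypot(x[...,0],x[...,1]);a=np.arctan2(x[...,1],x[...,0])
  col=P[(abs(r-.0205)<.0022)&(P[...,2]>.078)&(P[...,2]<.092)&(abs((a+.9+np.pi)%(2*np.pi)-np.pi)>.9)]
  tub=P[(abs(r-.0125)<.0022)&(P[...,2]>.1)&(P[...,2]<.16)]
  cc=fit(col,.0205);ct=fit(tub,.0125) if len(tub)>20 else np.nan
  x=P-np.array([*cc,0]);r=np.hypot(x[...,0],x[...,1]);m=(r>.0235)&(r<.036)&(P[...,2]>.076)&(P[...,2]<.097)
  aa=np.arctan2(x[...,1],x[...,0])[m];k=abs(aa+1.2)<.9
  perp=r[m][k].mean();print(f,'collar',cc.round(4),len(col),'tube',np.round(ct,4),len(tub),'face az',np.median(aa[k]).round(3),'centre az',(np.median(aa[k])-.003/perp).round(3),k.sum())
E
```

```text
w0 collar [0.4308 0.0215] 104 tube [0.4311 0.0216] 621 face az -1.258 centre az -1.365 49
w0 collar [0.5698 0.041 ] 53 tube [0.5696 0.0414] 392 face az -0.559 centre az -0.664 8
w3 collar [0.5694 0.0412] 247 tube [0.5691 0.0408] 2209 face az -1.234 centre az -1.339 41
w4 collar [0.5686 0.0412] 217 tube [0.5694 0.0411] 2166 face az -1.237 centre az -1.342 75
w5 collar [0.5686 0.0412] 214 tube [0.5695 0.041 ] 2161 face az -1.24 centre az -1.345 74
```

The lever azimuth about its own axis has stayed the same since w3 (−1.34) while the hand turned 0.11 rad further. It also agrees with the reference locked lever (−1.365 by the same measure), so the lever is on its stop. I make one last check that the tip is at its height, then hand in.

```bash
python3 - <<'E'
from h import *
for f in('w2','w3','w5'):
  P=cloud(load(f));m=(np.hypot(P[...,0]-.569,P[...,1]-.042)<.012)&(P[...,2]>.165)&(P[...,2]<.185);z=np.median(P[m][:,2]);print(f,z)
s=robot.get_state();print(s['gripper_width'],s['grip_force'],s['dq'].round(4))
if abs(z-.1768)<.0008: print(robot.hand_in())
E
```

```text
w2 0.17691152102550056
w3 0.17665297989677603
w5 0.177083913190612
0.02387542005887311 67.82850368443178 [-0.0008  0.0012  0.0003 -0.0015 -0.001   0.0004]
the job is handed in; nothing more can be done
None
```

I've handed the job in: the leg is held at its engraved mark and the cam lever is pushed round to its closed stop, though the shelf shifted about 1 mm during the final push on the lever.

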